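# Seat two printed blanks in their sloped forming dies before post-cure

### The job

Load both forming dies for the post-cure: set the orange round blank in the round cavity and the blue square blank in the square cavity, each fully home and flat on the cavity floor with its stud outwards, and let go. Lower each one in square to its sloping cavity rather than dropping it or letting it tip in, and leave everything else on the bench where it stands.

Things in the scene. Friction and masses are not known exactly. Their poses are not given: they have to be found in the camera images.
- round_blank: orange printed disc, 56 mm in diameter, 12 mm thick, about 50 g, with an upright grip stud in the middle of its top: 20 x 20 mm square in plan, 30 mm tall, so its top is 42 mm above the underside. Starts lying flat, stud up, on a 3 mm grey mat. Origin: centre of the underside; z up through the stud; x and y square to the stud's faces.
- square_blank: blue printed square plate, 50 x 50 mm, 12 mm thick, about 50 g, with an upright grip stud in the middle of its top: 20 x 20 mm square in plan, 30 mm tall, so its top is 42 mm above the underside. Starts lying flat, stud up, on a 3 mm grey mat. Origin: centre of the underside; z up through the stud; x and y square to the plate's edges and to the stud's faces.
- round_cavity (a point): centre of the floor of the 60 mm round cavity (dark floor, 84 mm above the table), 12 mm deep, mouth chamfered 3 mm, in a fixed aluminium plate 100 x 110 x 22 mm sloping 25 degrees, facing up and to the robot. The round blank has 2 mm play all round. Axes: z square out of the plate, x up the slope, y level. Place, yaw and side vary.
- square_cavity (a point): centre of the floor of the 54 x 54 mm square (edges along x and y) cavity (dark floor, 84 mm above the table), 12 mm deep, mouth chamfered 3 mm, in a fixed aluminium plate 100 x 110 x 22 mm sloping 25 degrees, facing up and to the robot. The square blank has 2 mm play all round. Axes: z square out of the plate, x up the slope, y level. Place, yaw and side vary.
- wash_bottle: white squeeze bottle with yellow cap and bent spout, 68 mm wide, about 180 mm tall; origin at the centre of its foot. Bystander, not to be disturbed.
- resin_jar: amber jar with black lid, 60 mm wide, 85 mm tall; origin at the centre of its foot. Bystander, not to be disturbed.
- scraper: spatula-like scraper lying on the table, about 200 mm long; origin under its middle, handle towards its -x. Bystander, not to be disturbed.
- brush: small brush lying on the table, about 160 mm long; origin under its middle, handle towards its -x. Bystander, not to be disturbed.
- mixing_cup: empty white cup, 72 mm wide, 75 mm tall; origin at the centre of its foot. Bystander, not to be disturbed.
- tape_roll: flat yellow roll of tape, 90 mm wide, 24 mm tall; origin at the centre of its underside. Bystander, not to be disturbed.
Mind the look-alikes: they are no part of the job. Several things have the shape of the round_blank; the one meant has the colours described above.

How it is judged (in metres and radians):
At the end, for the whole second after the job is handed in: Each blank lies in the cavity of its own outline, stud outwards: its underside centre within 5 mm of the cavity floor's centre and within 2.5 mm of the floor's height, its axis within 0.06 rad of the plate's normal, at rest (below 0.02 m/s) (z of round_blank in the frame of round_cavity between -0.0025 and 0.0025 m and distance between round_blank and round_cavity below 0.005 m and angle between the z axis of round_blank and the z axis of round_cavity, either way round below 0.06 rad and angle between each of round_blank, square_blank's own z axis and vertical below 1 rad and linear speed of each of round_blank, square_blank below 0.02 m/s and z of square_blank in the frame of square_cavity between -0.0025 and 0.0025 m and distance between square_blank and square_cavity below 0.005 m and angle between the z axis of square_blank and the z axis of square_cavity, either way round below 0.06 rad); the robot touches nothing.
It fails at once if the round blank is dropped (falls free of the fingers faster than 0.6 m/s) (linear speed of round_blank above 0.6 m/s and contact force between the fingers and round_blank below 0.05 N).
It fails at once if the square blank is dropped (falls free of the fingers faster than 0.6 m/s) (linear speed of square_blank above 0.6 m/s and contact force between the fingers and square_blank below 0.05 N).
It fails at once if the round blank is let go at its cavity while more than 0.2 rad out of line with it (tipped in) (distance between round_blank and round_cavity below 0.06 m and contact force between the fingers and round_blank below 0.05 N and angle between the z axis of round_blank and the z axis of round_cavity, either way round above 0.2 rad).
It fails at once if the square blank is let go at its cavity while more than 0.2 rad out of line with it (tipped in) (distance between square_blank and square_cavity below 0.06 m and contact force between the fingers and square_blank below 0.05 N and angle between the z axis of square_blank and the z axis of square_cavity, either way round above 0.2 rad).
It fails at once if something else on the bench is moved by more than 25 mm (distance of any of wash_bottle, resin_jar, scraper, brush, mixing_cup, tape_roll from where it was at the start of the episode above 0.025 m).
It also fails if it takes over 56 s, if anything falls off the work surface, if the arm or the gripper's body presses on something with over 40 N, if the wrist force passes 120 N, or if a joint passes its speed limit or range.

### The arm

A 6-joint arm with a two-finger parallel gripper is mounted at the origin on the work surface. World frame = base frame: x ahead of the robot, y to its left, z up, the work surface at z = 0. Lengths are in mm, angles in rad, forces in N, time in s.
With the tool pointing down it reaches from about 400 to 925 mm from the base axis. Payload 12.5 kg.
Tool frame: the origin (TCP) lies on the centre line of the jaws, within the pads' length; the fingertips stand 17 mm ahead of it and the grasp point (between the pads) lies 2 mm behind it; z points along the fingers, y is the line along which they close (so a half turn about z gives the same grasp; the last joint's range is limited). The gripper opens to 95 mm and grips with 3 to 60 N. Pads are 20 mm wide; open, the fingers measure 119 mm over their backs; the gripper's body (75 mm by 180 mm) begins 59 mm behind the grasp point.
Start: joints at [-1.382, 0.491, 1.559, -0, 1.092, -0.106], TCP at [181.615, -598.047, 231.661] pointing down, gripper open.
Joint ranges: [-3.1, 3.1], [-0.84, 2.19], [0.05, 2.79], [-1.13, 4.28], [0.06, 2.93], [-2.69, 2.69]. Speed limits (rad/s): [2.22, 2.22, 2.79, 3.14, 3.14, 3.14].

### API

Orientations are given as [roll, pitch, yaw] about the fixed x, y, z axes, in that order (R = Rz(yaw) Ry(pitch) Rx(roll)).
In Python, from cell import env gives the robot as it stands.
- The arm moves only by the tool drive_tool, never from a script. Its argument "deltas" is text: rows parted by semicolons, each of 4 numbers parted by spaces: the shift along the world's x, y, z normalised to -1 to 1, where 1 is 100 mm, then the turn about the world's z normalised to -1 to 1, where 1 is 180 degrees. A call has 1 to 10 rows; each row shifts and turns the commanded pose from where the row before left it; what a row does not reach is not made up. A row lasts 1/12 s, in which the tool goes at most 41.7 mm and 7.16 degrees, less where a joint would pass 70% of its speed; a pose out of reach is approached as far as the arm can. A call with a number of a shift or a turn outside -1 to 1 is refused whole. A call with a gripper value outside its range is refused whole. "gripper" is the closure, from 0 (fully open) to 1 (shut), set as the call begins (left out, the last holds). The fingers move at their own pace and stop on an object; the grip force is fixed at half the most. Time passes only in rows, so rows that do not move let the fingers close. It gives the time, the measured TCP pose, the force, the opening and the grip force at its end, in the units of the state.
- env.state(): the state, without advancing time (a new reading comes with each control period).
- env.read_camera(name): name is "scene" or "top" or "wrist"; returns (picture, depth): 480x640x3 uint8, red, green, blue; 480x640 float32, mm along the optical axis (not along the pixel's ray), 0 where there is no reading.
- env.camera_params(name): a dict with "mtx" (3x3 intrinsics, pixels), "camera_from_world" (4x4, takes a point from world to camera coordinates); the wrist camera has in their place "mount" (4x4, takes a point from camera to tool coordinates, whose origin is the TCP and whose axes are the flange's). Camera axes: x right, y down, z forward; pixel columns grow to the right and rows downward; lengths in mm; the calibration is good to about 2 mm. A picture is of the moment at which its call begins: read the wrist's pose just before it. camera_params takes no time and is no camera call.
- env.job_done(): hands the job in; it is judged then, once.
The state is a dict: "t": time; "joints": joint angles; "qvel": joint speeds; "tau": joint torques, N m; "eef_pos": TCP position; "tcp_rot": TCP orientation; "ft_force": force on the tool from outside, world axes, zero at the start; "moment": the same for the moment, N m; "opening": opening from 0.0 (shut) to 1.0 (fully open); "grip_force": force on a finger pad.
Only numpy, scipy, OpenCV 4.12 (cv2) and the standard library are available. Lean on these libraries where they do the work, as an engineer would, in place of code of your own. Each camera call takes 0.05 s, during which the arm holds its last target. There are 200 camera calls.

## Working session

There is one attempt and no reset: what is moved stays moved. The work goes in short steps, Python scripts to look and compute and a tool call to move; the robot and the scene stay as the last step left them, time stands still between calls to the robot, and variables do not carry over. Pictures are saved under pics/ and viewed, at most 10 in all, crops included, and the job is handed in when it is done.

Besides the shell and the picture viewer there is one more tool, called after ">>>" as name(argument=value, ...) on one line, values as JSON. drive_tool: Moves the arm, as the interface text tells. Its arguments: {"type":"object","properties":{"deltas":{"type":"string"},"gripper":{"type":"number"}},"required":["deltas"]}

```bash
ls && mkdir -p pics
cat > h.py <<'E'
import numpy as np, cv2, pickle
from cell import env
from scipy.spatial.transform import Rotation as R
def cam(name):
    """returns pic, depth, K, world_from_cam"""
    p=env.camera_params(name); K=np.array(p["mtx"],float)
    if name=="wrist":
        s=env.state(); T=np.eye(4); T[:3,:3]=R.from_euler("xyz",s["tcp_rot"]).as_matrix(); T[:3,3]=s["eef_pos"]
        W=T@np.array(p["mount"])
    else: W=np.linalg.inv(np.array(p["camera_from_world"]))
    im,d=env.read_camera(name)
    return im,d,K,W
def cloud(d,K,W):
    v,u=np.indices(d.shape); x=(u-K[0,2])/K[0,0]*d; y=(v-K[1,2])/K[1,1]*d
    P=np.stack([x,y,d],-1)@W[:3,:3].T+W[:3,3]; P[d<=0]=np.nan
    return P
def ray(uv,z,K,W):
    uv=np.atleast_2d(uv).astype(float)
    r=np.c_[(uv[:,0]-K[0,2])/K[0,0],(uv[:,1]-K[1,2])/K[1,1],np.ones(len(uv))]@W[:3,:3].T
    return W[:3,3]+r*((z-W[2,3])/r[:,2])[:,None]
def save(n,im): cv2.imwrite(f"pics/{n}.png",im[...,::-1])
E
python3 - <<'E'
from h import *
s=env.state();print(s)
for n in("top","scene"):
    r=cam(n);pickle.dump(r,open(n+".pkl","wb"));save(n,r[0]);print(n,r[3][:3,3].round(),r[3][:3,2].round(2),(r[1]>0).mean())
E
```

```text
pics
{'t': 0.0, 'joints': array([-1.38161187e+00,  4.91551983e-01,  1.55948917e+00,  9.15980538e-06,
        1.09169659e+00, -1.05604352e-01]), 'qvel': array([-0.00047357, -0.00021494,  0.00123976,  0.0004824 , -0.00159031,
        0.00013975]), 'tau': array([ 2.43996241e-03, -6.12647438e+01, -2.58185077e+01,  6.92722248e-02,
        4.82869043e-02, -1.29166151e-04]), 'eef_pos': array([ 181.56120719, -597.79286243,  231.05276874]), 'tcp_rot': array([-3.14045480e+00, -1.28780229e-04,  2.94784506e-01]), 'ft_force': array([ 0.40081832, -0.78442823,  0.560525  ]), 'moment': array([-0.02545279, -0.01337185, -0.00496054]), 'grip_force': 0.0, 'opening': 1.0030404551810685}
top [ 416.  -48. 1439.] [ 0.05 -0.01 -1.  ] 0.9961458333333333
scene [1115. -593. 1205.] [-0.43  0.39 -0.82] 0.99615234375
```

View pics/top.png

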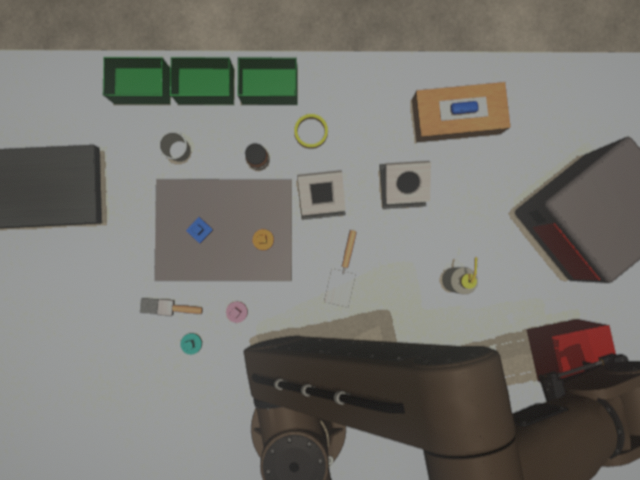

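View pics/scene.png

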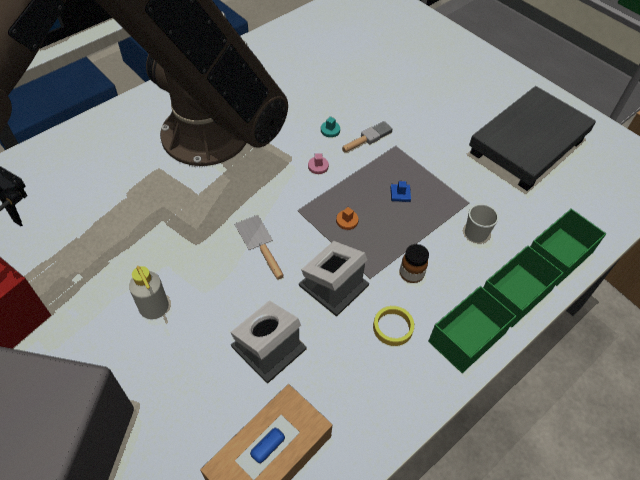

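The top view shows the orange disc at (263,240) and the blue square at (200,230). The look-alikes are a pink disc at (237,312) and a teal disc at (191,344), which are the wrong colours. The round cavity is at (408,182) and the square cavity at (321,193). The scene view shows orange at (347,218) and blue at (401,192).

Run:
```python
from h import *
for n in("top","scene"):
    im,d,K,W=pickle.load(open(n+".pkl","rb")); P=cloud(d,K,W); hsv=cv2.cvtColor(im,cv2.COLOR_RGB2HSV)
    b={"top":{"round_blank":(240,220,50,40),"square_blank":(180,210,42,42)},"scene":{"round_blank":(325,200,45,40),"square_blank":(380,175,40,35)}}[n]
    for k,(x,y,w,h) in b.items():
        m=np.zeros(d.shape,bool); m[y:y+h,x:x+w]=True; m&=hsv[...,1]>150
        z=P[...,2]; v,u=np.nonzero(m); 
        print(n,k,m.sum(),"z pct",np.nanpercentile(z[m],[5,30,50,95]).round(1))
        flat=m&(abs(z-15)<6); top=m&(z>38)
        print("  cloud plate mid",((np.nanmax(P[flat],0)+np.nanmin(P[flat],0))/2).round(1),"ext",np.ptp(P[flat],axis=0).round(),"stud",np.nanmean(P[top],0).round(1),top.sum())
        r=cv2.minAreaRect(ray(np.c_[u,v],15,K,W)[:,:2].astype(np.float32)); print("  rect",r)
    for k,(x,y,w,h) in ({"round":(375,150,65,65),"square":(290,160,65,65)} if n=="top" else {"round":(225,295,85,60),"square":(295,235,80,60)}).items():
        s=P[y:y+h,x:x+w]; z=s[...,2]; hs=hsv[y:y+h,x:x+w]
        lit=(z>70)&(z<135)&(hs[...,2]>110); q=s[lit]
        for _ in range(4):
            c=q.mean(0); nn=np.linalg.svd(q-c,full_matrices=False)[2][2]; nn*=np.sign(nn[2]); e=(q-c)@nn; q=q[abs(e)<5]
        print(n,k,len(q),"n",nn.round(3),"tilt",np.degrees(np.arccos(nn[2])).round(1),"yaw",np.degrees(np.arctan2(-nn[1],-nn[0])).round(1),"c",c.round(1))
        dk=(hs[...,2]<70)&(z>60)&(z<110); cc=cv2.connectedComponentsWithStats(dk.astype(np.uint8))
        i=1+cc[2][1:,4].argmax(); print("  dark",cc[2][i],"pc",np.nanmean(s[cc[1]==i],0).round(1),"rayz84",ray(cc[3][i]+[x,y],84,K,W).round(1), "dz on plane", ((s[cc[1]==i]-c)@nn).mean().round(1))
```

```text
top round_blank 23 z pct [11.6 13.7 15.6 47. ]
  cloud plate mid [490.8 103.   15.8] ext [29. 28.  9.] stud [487.   99.4  46.6] 3
  rect ((495.1131591796875, 106.34941864013672), (18.04058837890625, 33.455055236816406), 51.63080596923828)
top square_blank 0 z pct nan
  return np.nanmean(a, axis, out=out, keepdims=keepdims)
Traceback (most recent call last):
ValueError: zero-size array to reduction operation fmax which has no identity
```

```bash
sed -n 1p h.py
cat > m.py <<'E'
from h import *
import warnings; warnings.filterwarnings("ignore")
for n in("top","scene"):
    im,d,K,W=pickle.load(open(n+".pkl","rb")); P=cloud(d,K,W); hsv=cv2.cvtColor(im,cv2.COLOR_RGB2HSV)
    b={"top":{"round_blank":(240,220,50,40),"square_blank":(180,210,42,42)},"scene":{"round_blank":(325,200,45,40),"square_blank":(380,175,40,35)}}[n]
    for k,(x,y,w,h) in b.items():
        i3=im.astype(int); c=(i3[...,0]-i3[...,2] if k[0]=="r" else i3[...,2]-i3[...,0])
        m=np.zeros(d.shape,bool); m[y:y+h,x:x+w]=True; m&=c>40
        z=P[...,2]; v,u=np.nonzero(m); top=m&(z>38)
        print(n,k,m.sum(),"z",np.nanpercentile(z[m],[5,30,50,95]).round(1),"stud",np.nanmean(P[top],0).round(1),top.sum())
        r=cv2.minAreaRect(ray(np.c_[u,v],15,K,W)[:,:2].astype(np.float32)); print("  rect",np.round(r[0],1),np.round(r[1],1),round(r[2],1))
    for k,(x,y,w,h) in ({"round":(375,150,65,65),"square":(290,160,65,65)} if n=="top" else {"round":(225,295,85,60),"square":(295,235,80,60)}).items():
        s=P[y:y+h,x:x+w]; z=s[...,2]; hs=hsv[y:y+h,x:x+w]
        lit=(z>65)&(z<140)&(hs[...,2]>110); q=s[lit]
        for _ in range(5):
            c=q.mean(0); nn=np.linalg.svd(q-c,full_matrices=False)[2][2]; nn*=np.sign(nn[2]); e=(q-c)@nn; q=q[abs(e)<5]
        print(n,k,len(q),"tilt",np.degrees(np.arccos(nn[2])).round(1),"yaw",np.degrees(np.arctan2(-nn[1],-nn[0])).round(1),"c",c.round(1))
        dk=(hs[...,2]<80)&(z>60)&(z<115); cc=cv2.connectedComponentsWithStats(dk.astype(np.uint8))
        if cc[0]<2: print(" no dark",dk.sum()); continue
        i=1+cc[2][1:,4].argmax(); mm=cc[1]==i; print("  dark",cc[2][i],"pc",np.nanmean(s[mm],0).round(1),"rayz84",ray(cc[3][i]+[x,y],84,K,W).round(1),"off plane",((s[mm]-c)@nn).mean().round(1))
E
python3 m.py
```

```text
import numpy as np, cv2, pickle
top round_blank 371 z [ 6.9 13.5 15.7 46.4] stud [487.8  94.9  45. ] 63
  rect [488.2  95.3] [55. 55.] 0.1
top square_blank 352 z [10.4 14.4 16.5 46.8] stud [513.  261.6  45. ] 67
  rect [513.7 262.1] [49.2 49.6] 48.2
top round 1132 tilt 24.6 yaw 3.5 c [ 624.7 -274.1   94.5]
  dark [ 22  22  22  21 366] pc [ 629.3 -274.9   84.2] rayz84 [[ 629.4 -274.9   84. ]] off plane -11.2
top square 1128 tilt 24.5 yaw 6.0 c [598.3 -57.8  94.8]
  dark [ 21  23  21  20 370] pc [602.8 -57.8  84.2] rayz84 [[602.8 -57.8  84. ]] off plane -11.4
scene round_blank 378 z [ 5.5 13.5 16.  46. ] stud [489.8  92.2  43.9] 66
  rect [491.1  90.6] [60.6 59.7] 86.5
scene square_blank 343 z [ 7.7 13.3 15.5 46.3] stud [515.7 258.9  44.3] 55
  rect [512.6 261.1] [49.6 68.2] 44.8
scene round 1201 tilt 23.7 yaw 2.7 c [ 624.3 -277.    93.7]
  dark [ 27  23  26  19 328] pc [ 625.9 -273.9   82.8] rayz84 [[ 626.5 -274.3   84. ]] off plane -10.7
scene square 933 tilt 23.7 yaw 5.8 c [596.6 -61.1  93. ]
  dark [  8  28  62  32 330] pc [635.9 -81.3  78.6] rayz84 [[638.2 -84.   84. ]] off plane -28.1
```

>>> drive_tool(deltas="0.2 0.3 0.2 0;0.2 0.3 0.2 0;0.2 0.3 0.2 0;0.2 0.3 0.2 0;0.2 0.35 0 0;0.2 0.35 0 0;0.2 0.35 0 0;0.2 0.35 0 0;0.2 0.35 0 0;0.2 0.35 0 0", gripper=0)

```text
t: 0.93
eef_pos: [382.0, -266.1, 311.6]
tcp_rot: [-3.142, 0.0, 0.294]
ft_force: [1.8, 0.2, 0.5]
opening: 0.996
grip_force: 0.0
```

>>> drive_tool(deltas="0.106 0.363 0 0;0.106 0.363 0 0;0.106 0.363 0 0;0.106 0.363 0 0;0.106 0.363 0 0;0.106 0.363 0 0;0.106 0.363 0 0;0.106 0.363 0 0;0.106 0.363 0 0;0.106 0.363 0 0")

```text
t: 1.77
eef_pos: [487.6, 97.0, 311.6]
tcp_rot: [3.142, 0.0, 0.295]
ft_force: [-0.0, -0.9, -0.1]
opening: 1.003
grip_force: 0.0
```

Run:
```python
from h import *
r=cam("wrist");pickle.dump(r,open("w1.pkl","wb"));save("w1",r[0]);s=env.state();print(s["t"],s["eef_pos"],s["tcp_rot"],np.array(env.camera_params("wrist")["mount"]).round(2),r[2])
```

```text
1.8167 [488.89956841 101.51322225 311.42323732] [-3.14005122e+00 -8.83369729e-04  2.96873601e-01] [[   0.     -0.96   -0.28   78.26]
 [   1.      0.     -0.     -1.  ]
 [   0.     -0.28    0.96 -152.31]
 [   0.      0.      0.      1.  ]] [[380.62491606   0.         316.90122746]
 [  0.         380.62491606 237.04258004]
 [  0.           0.           1.        ]]
```

View pics/w1.png

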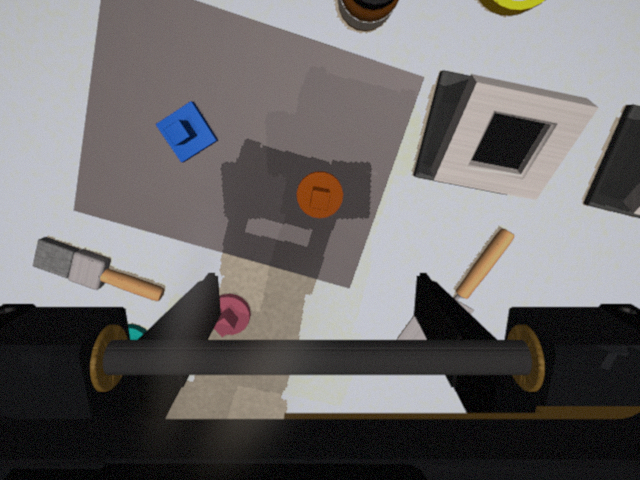

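The wrist view shows the orange disc at (320,195), close below the tool, with its stud nearly in line with the jaws. Blue is at (186,131), the square cavity at (512,140) and the pink look-alike at (232,315). I'll go lower for the close check.

>>> drive_tool(deltas="0 0 -0.38 0;0 0 -0.38 0;0 0 -0.38 0;0 0 -0.36 0;0 0 0 0;0 0 0 0;0 0 0 0;0 0 0 0")

```text
t: 2.48
eef_pos: [488.6, 95.0, 163.8]
tcp_rot: [3.141, -0.003, 0.295]
ft_force: [-0.1, -0.4, 0.4]
opening: 1.002
grip_force: 0.0
```

Run:
```python
from h import *
r=cam("wrist");pickle.dump(r,open("w2.pkl","wb"));im,d,K,W=r;s=env.state();print(s["t"],s["eef_pos"],s["tcp_rot"])
save("w2",im[120:360,160:480])
P=cloud(d,K,W);i3=im.astype(int);m=(i3[...,0]-i3[...,2]>40)&(P[...,2]<60);z=P[...,2]
cc=cv2.connectedComponentsWithStats(m.astype(np.uint8));i=1+cc[2][1:,4].argmax();m=cc[1]==i
v,u=np.nonzero(m&(z<30));c,rad=cv2.minEnclosingCircle(ray(np.c_[u,v],15,K,W)[:,:2].astype(np.float32));print("disc",c,rad,"px",cc[3][i])
t=m&(z>38);v,u=np.nonzero(t);print("stud cloud",P[t].mean(0).round(1),t.sum())
print(cv2.minAreaRect(ray(np.c_[u,v],45,K,W)[:,:2].astype(np.float32)))
```

```text
2.5333 [488.49978628  94.97008343 163.67996295] [ 3.14072382 -0.00330908  0.29471889]
disc (489.24749755859375, 95.18242645263672) 28.61125946044922 px [317.79950221 225.64961283]
stud cloud [488.8  95.5  44.1] 733
((489.0237731933594, 95.53944396972656), (21.296642303466797, 19.968063354492188), 6.375365257263184)
```

View pics/w2.png

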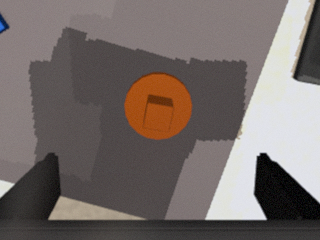

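The crop confirms the orange disc at crop pixel (158,106), with its stud turned about 10° from the jaws. Both checks put it at (489,95). Next is the grasp.

>>> drive_tool(deltas="0.006 0.003 -0.3 -0.029;0 0 -0.3 -0.029;0 0 -0.3 0;0 0 -0.2 0;0 0 -0.097 0;0 0 0 0;0 0 0 0;0 0 0 0")

```text
t: 3.2
eef_pos: [489.1, 95.3, 43.5]
tcp_rot: [3.141, -0.002, 0.113]
ft_force: [0.1, 0.3, 0.3]
opening: 1.0
grip_force: 0.0
```

>>> drive_tool(deltas="0 0 0 0;0 0 0 0;0 0 0 0;0 0 0 0;0 0 0 0;0 0 0 0;0 0 0 0;0 0 0 0;0 0 0 0;0 0 0 0", gripper=1)

```text
t: 4.03
eef_pos: [488.2, 95.3, 41.9]
tcp_rot: [3.142, 0.0, 0.113]
ft_force: [-0.1, -0.1, -0.9]
opening: 0.355
grip_force: 0.0
```

>>> drive_tool(deltas="0 0 0 0;0 0 0 0;0 0 0 0;0 0 0 0;0 0 0 0")

```text
t: 4.45
eef_pos: [488.2, 95.2, 42.0]
tcp_rot: [3.142, 0.0, 0.113]
ft_force: [-0.3, 0.6, 0.4]
opening: 0.209
grip_force: 30.0
```

>>> drive_tool(deltas="0 0 0.1 0;0 0 0.3 0;0 0 0.4 0;0 0 0.4 0;0 0 0.4 0;0 0 0 0")

```text
t: 4.95
eef_pos: [490.4, 95.5, 209.3]
tcp_rot: [3.141, -0.011, 0.113]
ft_force: [-0.7, 0.7, 0.9]
opening: 0.212
grip_force: 30.0
```

>>> drive_tool(deltas="0.051 -0.37 0.058 -0.019;0.051 -0.37 0.058 0;0.051 -0.37 0.058 0;0.051 -0.37 0.058 0;0.051 -0.37 0.058 0;0.051 -0.37 0.058 0;0.051 -0.37 0.058 0;0.051 -0.37 0.058 0;0.051 -0.37 0.058 0;0.051 -0.37 0.058 0")

```text
t: 5.78
eef_pos: [538.8, -276.5, 260.8]
tcp_rot: [3.141, -0.0, 0.053]
ft_force: [0.8, 0.8, 0.4]
opening: 0.212
grip_force: 30.0
```

>>> drive_tool(deltas="0 0 0 0;0 0 0 0;0 0 0 0;0 0 0 0;0 0 0 0")

```text
t: 6.2
eef_pos: [539.2, -273.5, 260.1]
tcp_rot: [-3.142, 0.0, 0.054]
ft_force: [-1.1, 0.0, -0.6]
opening: 0.21
grip_force: 30.0
```

```bash
cat > cav.py <<'E'
from h import *
import sys
def measure(name,kind):
    r=cam("wrist");pickle.dump(r,open(name+".pkl","wb"));im,d,K,W=r;s=env.state();print(s["t"],s["eef_pos"].round(1),s["tcp_rot"].round(4),"joints",s["joints"].round(2))
    save(name,im);P=cloud(d,K,W);z=P[...,2];val=im.max(-1)
    near=(z>62)&(z<135)&(np.indices(z.shape)[0]<330)
    q=P[near&(val>100)]
    for _ in range(8):
        c=np.median(q,0) if _==0 else q.mean(0); nn=np.linalg.svd(q-c,full_matrices=False)[2][2]; nn*=np.sign(nn[2]); e=(q-c)@nn; q=q[abs(e)<max(2.5,12-2*_)]
    print(len(q),"tilt",np.degrees(np.arccos(nn[2])).round(2),"yaw",np.degrees(np.arctan2(-nn[1],-nn[0])).round(2),"c",c.round(1))
    h=(P-c)@nn; fl=near&(h<-10)&(h>-14)&(val<90)
    cc=cv2.connectedComponentsWithStats(fl.astype(np.uint8));i=1+cc[2][1:,4].argmax();m=cc[1]==i
    print("floor px",cc[3][i].round(),m.sum(),"cloud",P[m].mean(0).round(1),"h",h[m].mean().round(1))
    # plate-frame outline of the floor
    x=np.array([-nn[0]*nn[2],-nn[1]*nn[2],1-nn[2]**2]);x/=np.linalg.norm(x);y=np.cross(nn,x)
    a=np.c_[(P[m]-c)@x,(P[m]-c)@y].astype(np.float32);mid=(a.max(0)+a.min(0))/2
    print("floor ext",np.ptp(a,axis=0).round(1),"mid world",(c+mid[0]*x+mid[1]*y+nn*h[m].mean()).round(1))
    rc=cv2.minAreaRect(a);w=c+rc[0][0]*x+rc[0][1]*y+nn*h[m].mean();print("rect",np.round(rc[1],1),round(rc[2],1),"world",w.round(1))
    g=near&(abs(h)<2.5)&(val>100);b=np.c_[(P[g]-c)@x,(P[g]-c)@y].astype(np.float32);rb=cv2.minAreaRect(b)
    dx=cv2.boxPoints(rb);print("plate rect",np.round(rb[1],1),round(rb[2],2),"mid surf-12n",(c+rb[0][0]*x+rb[0][1]*y-12*nn).round(1))
E
python3 -c "
from cav import *
measure('c1','round')"
```

```text
6.25 [ 539.3 -273.6  260.2] [3.1416 0.     0.0543] joints [-0.58  0.44  1.57 -0.    1.13  0.94]
21661 tilt 24.86 yaw 6.73 c [ 617.2 -181.5   96.4]
floor px [324. 111.] 3685 cloud [ 629.  -273.5   83.8] h -11.8
floor ext [56.  59.6] mid world [ 627.9 -273.5   83.3]
rect [59.3 55.6] 83.7 world [ 627.9 -273.6   83.3]
plate rect [330.8 105. ] 89.88 mid surf-12n [ 616.8 -165.8   83.8]
```

View pics/c1.png

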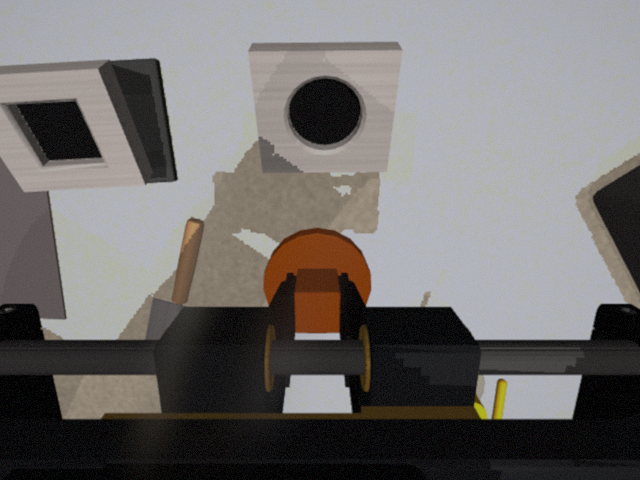

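The view shows the orange disc held straight between the fingers at (317,280), the round cavity at (324,111) and the square one at (65,130). Both plates got mixed in the fit, so I'll fit each one separately.

Run:
```python
from h import *
im,d,K,W=pickle.load(open("c1.pkl","rb"));P=cloud(d,K,W);z=P[...,2];val=im.max(-1);V,U=np.indices(z.shape)
for k,reg in(("round",(U>230)&(U<420)&(V<185)),("square",(U<150)&(V>55)&(V<200))):
    near=reg&(z>62)&(z<135);q=P[near&(val>100)]
    for i in range(8):
        c=q.mean(0);nn=np.linalg.svd(q-c,full_matrices=False)[2][2];nn*=np.sign(nn[2]);q=q[abs((q-c)@nn)<max(2.5,12-2*i)]
    x=np.array([-nn[0]*nn[2],-nn[1]*nn[2],1-nn[2]**2]);x/=np.linalg.norm(x);y=np.cross(nn,x);h=(P-c)@nn
    print(k,len(q),"tilt",np.degrees(np.arccos(nn[2])).round(2),"yaw",np.degrees(np.arctan2(-nn[1],-nn[0])).round(2))
    for nm,g in(("plate",near&(abs(h)<2)&(val>100)),("floor",near&(h<-9)&(h>-14)&(val<110))):
        a=np.c_[(P[g]-c)@x,(P[g]-c)@y,h[g]].astype(np.float32);rb=cv2.minAreaRect(a[:,:2]);mid=(a.max(0)+a.min(0))/2;hh=a[:,2].mean()
        o=hh if nm=="floor" else -12
        print(" ",nm,"ext",np.ptp(a,axis=0).round(1),"rect",np.round(rb[1],1),round(rb[2],2),"h",hh.round(1),"centre",(c+rb[0][0]*x+rb[0][1]*y+o*nn).round(1))
```

```text
round 12098 tilt 24.97 yaw 3.61Traceback (most recent call last):
  File "<stdin>", line 10, in <module>
cv2.error: OpenCV(4.12.0) /io/opencv/modules/imgproc/src/convhull.cpp:143: error: (-215:Assertion failed) total >= 0 && (depth == CV_32F || depth == CV_32S) in function 'convexHull'
```

```bash
cat > fit.py <<'E'
from h import *
def fit(f,regs):
    im,d,K,W=pickle.load(open(f,"rb"));P=cloud(d,K,W);z=P[...,2];val=im.max(-1);V,U=np.indices(z.shape)
    for k,(u0,u1,v0,v1) in regs.items():
        reg=(U>u0)&(U<u1)&(V>v0)&(V<v1)
        near=reg&(z>62)&(z<135);q=P[near&(val>100)]
        for i in range(8):
            c=q.mean(0);nn=np.linalg.svd(q-c,full_matrices=False)[2][2];nn*=np.sign(nn[2]);q=q[abs((q-c)@nn)<max(2.5,12-2*i)]
        x=np.array([-nn[0]*nn[2],-nn[1]*nn[2],1-nn[2]**2]);x/=np.linalg.norm(x);y=np.cross(nn,x);h=(P-c)@nn
        print(k,len(q),"tilt",np.degrees(np.arccos(nn[2])).round(2),"yaw",np.degrees(np.arctan2(-nn[1],-nn[0])).round(2))
        for nm,g in(("plate",near&(abs(h)<2)&(val>100)),("floor",near&(h<-9)&(h>-14)&(val<110))):
            a=np.ascontiguousarray(np.c_[(P[g]-c)@x,(P[g]-c)@y,h[g]].astype(np.float32));rb=cv2.minAreaRect(np.ascontiguousarray(a[:,:2]));hh=a[:,2].mean()
            o=hh if nm=="floor" else -12
            print(" ",nm,"ext",np.ptp(a,axis=0).round(1),"rect",np.round(rb[1],1),round(rb[2],2),"h",hh.round(1),"centre",(c+rb[0][0]*x+rb[0][1]*y+o*nn).round(1))
E
python3 -c "
from fit import *
fit('c1.pkl',{'round':(230,420,0,185),'square':(0,150,55,200)})"
```

```text
round 12098 tilt 24.97 yaw 3.61
  plate ext [101.1 110.4   4. ] rect [110.4 101. ] 89.86 h 0.0 centre [ 629.1 -273.3   83.3]
  floor ext [80.2 59.5  4.7] rect [76.1 58. ] 52.29 h -11.5 centre [ 631.8 -266.3   85.4]
square 9661 tilt 24.91 yaw 5.92
  plate ext [101.3 111.7   4. ] rect [101.1 111.9] 0.11 h 0.0 centre [602.5 -57.6  83.3]
  floor ext [100.2  84.3   5. ] rect [100.2  84.3] 0.01 h -11.4 centre [604.1 -71.2  84. ]
```

Both plates fit the given 100 x 110 size and 25° slope. The round cavity is at (629,-273.4,84), yaw 3.6°, and the square one at (602.5,-57.6,84), yaw 6°. Moving above the round plate, offset up the slope.

>>> drive_tool(deltas="0.321 0.002 0 0.003;0.321 0.002 0 0;0.321 0.002 0 0;0 0 -0.3 0;0 0 -0.3 0;0 0 -0.3 0;0 0 0 0;0 0 0 0;0 0 0 0")

```text
t: 7.0
eef_pos: [636.2, -274.1, 171.9]
tcp_rot: [3.14, -0.002, 0.063]
ft_force: [0.1, 0.7, 0.3]
opening: 0.211
grip_force: 30.0
```

>>> drive_tool(deltas="0 0 -0.06 0;0 0 -0.04 0;0 0 -0.03 0;0 0 -0.03 0;0 0 0 0;0 0 0 0")

```text
t: 7.5
eef_pos: [635.5, -274.2, 153.9]
tcp_rot: [-3.142, 0.0, 0.062]
ft_force: [-0.4, -0.1, -2.0]
opening: 0.211
grip_force: 30.0
```

>>> drive_tool(deltas="0 0 -0.015 0;0 0 -0.015 0;-0.027 0 -0.026 0;-0.0245 0 -0.028 0;0 0 0 0;0 0 0 0")

```text
t: 8.0
eef_pos: [631.0, -274.7, 147.0]
tcp_rot: [3.14, -0.003, 0.062]
ft_force: [-0.7, -0.5, 7.2]
opening: 0.209
grip_force: 30.0
```

>>> drive_tool(deltas="-0.022 0 -0.03 0;-0.019 0 -0.032 0;0 0 0 0;0 0 0 0;0 0 0 0")

```text
t: 8.42
eef_pos: [626.9, -274.8, 140.7]
tcp_rot: [3.14, -0.002, 0.062]
ft_force: [-1.8, -1.6, 7.9]
opening: 0.209
grip_force: 30.0
```

Run:
```python
from h import *
r=cam("wrist");pickle.dump(r,open("p1.pkl","wb"));im,d,K,W=r;s=env.state();print(s["t"],s["eef_pos"],s["ft_force"])
save("p1",im[120:420,160:480])
P=cloud(d,K,W);i3=im.astype(int);m=(i3[...,0]-i3[...,2]>40);n=None
V,U=np.indices(m.shape);m&=(U>240)&(U<400)&(V>150)&(V<340);m=cv2.erode(m.astype(np.uint8),np.ones((5,5)))>0
q=P[m];rel=q-s["eef_pos"];print(len(q))
q=q[rel[:,0]>14]
for i in range(6):
    c=q.mean(0);nn=np.linalg.svd(q-c,full_matrices=False)[2][2];nn*=np.sign(nn[2]);q=q[abs((q-c)@nn)<max(1.5,6-i)]
print(len(q),"tilt",np.degrees(np.arccos(nn[2])),"dir",np.degrees(np.arctan2(-nn[1],-nn[0])),c)
```

```text
8.4667 [ 626.88577811 -274.75204817  140.71623202] [-1.51501304 -0.11090236  7.44572772]
7311
2707 tilt 13.531334589362364 dir 3.792631659322423 [ 649.11181979 -273.21611852  120.23149225]
```

View pics/p1.png

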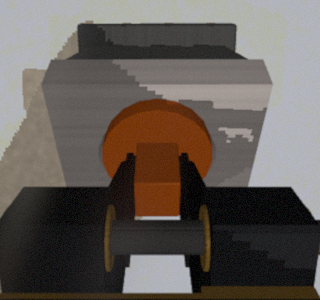

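The crop shows the disc held and tilting, its uphill rim at crop (158,105) on the flat of the plate. The fitted tilt is 13.5° and its direction matches the plate. I'll keep dragging and pressing.

>>> drive_tool(deltas="-0.02 0 -0.03 0;-0.018 0 -0.032 0;-0.015 0 -0.03 0;0 0 0 0;0 0 0 0;0 0 0 0")

```text
t: 8.97
eef_pos: [621.8, -275.0, 132.2]
tcp_rot: [3.139, -0.003, 0.062]
ft_force: [-1.3, -2.0, 12.0]
opening: 0.207
grip_force: 30.0
```

```bash
cat > held.py <<'E'
from h import *
def held(f,red=True,half=28):
    r=cam("wrist");pickle.dump(r,open(f,"wb"));im,d,K,W=r;s=env.state();t=s["eef_pos"];print(s["t"],t.round(1),s["ft_force"].round(1),"yaw",s["tcp_rot"][2].round(4))
    P=cloud(d,K,W);i3=im.astype(int);m=((i3[...,0]-i3[...,2])*(1 if red else -1)>40)
    V,U=np.indices(m.shape);m&=(U>220)&(U<420)&(V>120)&(V<345);m=cv2.erode(m.astype(np.uint8),np.ones((5,5)))>0
    q=P[m];q=q[(q-t)[:,0]>13]
    for i in range(6):
        c=q.mean(0);nn=np.linalg.svd(q-c,full_matrices=False)[2][2];nn*=np.sign(nn[2]);q=q[abs((q-c)@nn)<max(1.5,6-i)]
    a=np.arctan2(-nn[1],-nn[0]);x=np.array([-nn[0]*nn[2],-nn[1]*nn[2],1-nn[2]**2]);x/=np.linalg.norm(x)
    top=np.percentile((q-t)@x,99.5)
    D=(t-c)@nn; U0=t-(D+12)*nn+x*(top+2*c[2]*0-half+1.5)
    print(len(q),"tilt",np.degrees(np.arccos(nn[2])).round(1),"dir",np.degrees(a).round(1),"TCP over top face",D.round(1),"uphill edge from TCP along slope",top.round(1),"underside centre est",U0.round(1))
    return U0
E
python3 -c "
from held import *
held('p2.pkl')"
```

```text
9.0167 [ 621.8 -275.   132.2] [-1.7 -1.4 11. ] yaw 0.0621
3099 tilt 24.6 dir 3.7 TCP over top face 23.0 uphill edge from TCP along slope 27.0 underside centre est [ 636.9 -274.   100.5]
```

>>> drive_tool(deltas="-0.01 0 0.03 0;-0.01 0 0.03 0;-0.04 0.003 -0.02 0;-0.04 0 -0.02 0;-0.045 0 -0.02 0;0 0 0 0;0 0 0 0;0 0 0 0")

```text
t: 9.68
eef_pos: [606.5, -273.9, 130.1]
tcp_rot: [3.142, 0.0, 0.062]
ft_force: [-0.6, -1.2, -0.4]
opening: 0.207
grip_force: 30.0
```

```bash
python3 -c "
from held import *
U=held('p3.pkl');e=np.array([.998,.063,0]);n=np.array([0,0,.9063])-.4226*e;x=.9063*e+[0,0,.4226];y=np.cross(n,x);D=U-np.array([628.8,-273.4,84]);print('in cavity frame',(D@x).round(1),(D@y).round(1),(D@n).round(1))
save('p3',pickle.load(open('p3.pkl','rb'))[0][120:420,160:480])"
```

```text
9.7333 [ 606.6 -273.9  130.1] [-0.6 -0.3 -1.1] yaw 0.0623
3078 tilt 24.1 dir 4.1 TCP over top face 23.1 uphill edge from TCP along slope 26.9 underside centre est [ 621.2 -272.8   98.3]
in cavity frame -0.8 1.0 16.1
```

View pics/p3.png

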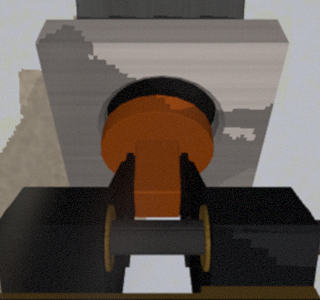

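The crop shows the disc tilted over the cavity, the cavity's uphill rim arc at crop (160,78), with the disc a hair to the left. I'll correct 0.9 mm in -y and lower along the plate's normal.

>>> drive_tool(deltas="0.011 -0.007 -0.007 0;0.01 0 -0.02 0;0.01 0 -0.021 0;0.01 0 -0.022 0;0 0 0 0;0 0 0 0")

```text
t: 10.23
eef_pos: [610.6, -274.5, 122.9]
tcp_rot: [-3.141, 0.0, 0.062]
ft_force: [-0.4, -0.9, 0.0]
opening: 0.207
grip_force: 30.0
```

>>> drive_tool(deltas="0.008 0 -0.018 0;0.008 0.001 -0.018 0;0.008 0.001 -0.018 0;0 0 0 0;0 0 0 0")

```text
t: 10.65
eef_pos: [613.0, -274.3, 117.6]
tcp_rot: [-3.142, 0.0, 0.062]
ft_force: [0.2, 0.3, -0.0]
opening: 0.211
grip_force: 30.0
```

>>> drive_tool(deltas="0.005 0 -0.01 0;0.005 0 -0.01 0;0.004 0 -0.009 0;0 0 0 0;0 0 0 0")

```text
t: 11.07
eef_pos: [614.4, -274.3, 116.4]
tcp_rot: [3.141, -0.001, 0.062]
ft_force: [-4.1, 1.3, 13.1]
opening: 0.203
grip_force: 30.0
```

```bash
python3 -c "
from held import *
U=held('p4.pkl');e=np.array([.998,.063,0]);n=np.array([0,0,.9063])-.4226*e;x=.9063*e+[0,0,.4226];y=np.cross(n,x);D=U-np.array([628.8,-273.4,84]);print('in cavity frame',(D@x).round(1),(D@y).round(1),(D@n).round(1))"
```

```text
11.1167 [ 614.4 -274.3  116.4] [-4.3  1.2 12.4] yaw 0.0624
3090 tilt 23.7 dir 3.9 TCP over top face 23.0 uphill edge from TCP along slope 27.0 underside centre est [ 628.8 -273.3   84.6]
in cavity frame 0.3 0.1 0.5
```

The disc is home: it sits at (0.3, 0.1, 0.5) mm in the cavity frame, with the reaction along the normal. Releasing.

>>> drive_tool(deltas="0 0 0.005 0;0 0 0 0;0 0 0 0;0 0 0 0;0 0 0 0;0 0 0 0;0 0 0 0;0 0 0 0", gripper=0.4)

```text
t: 11.78
eef_pos: [614.4, -274.3, 115.3]
tcp_rot: [3.142, 0.0, 0.062]
ft_force: [0.0, 0.2, 0.8]
opening: 0.594
grip_force: 0.0
```

>>> drive_tool(deltas="-0.05 0 0.1 0;-0.1 0 0.2 0;-0.15 0 0.35 0;-0.15 0 0.35 0;-0.15 0 0.35 0;0 0 0 0;0 0 0 0;0 0 0 0")

```text
t: 12.45
eef_pos: [554.0, -274.3, 250.5]
tcp_rot: [3.141, -0.0, 0.062]
ft_force: [0.4, -0.4, -0.2]
opening: 0.601
grip_force: 0.0
```

```bash
cat > chk.py <<'E'
from h import *
def chk(f,C,yaw,red=True,v1=330):
    r=cam("wrist");pickle.dump(r,open(f,"wb"));im,d,K,W=r;s=env.state();print(s["t"],s["eef_pos"].round(1))
    save(f[:-4],im);P=cloud(d,K,W);i3=im.astype(int);m=((i3[...,0]-i3[...,2])*(1 if red else -1)>40);m[v1:]=False
    e=np.array([np.cos(yaw),np.sin(yaw),0]);n=np.array([0,0,.9063])-.4226*e;x=.9063*e+[0,0,.4226];y=np.cross(n,x)
    L=np.stack([(P-C)@x,(P-C)@y,(P-C)@n],-1)
    m&=(np.hypot(L[...,0],L[...,1])<50)&(abs(L[...,2]-12)<8)
    cc=cv2.connectedComponentsWithStats(m.astype(np.uint8));i=1+cc[2][1:,4].argmax();m=cc[1]==i;q=L[m]
    for _ in range(4):
        c=q.mean(0);nn=np.linalg.svd(q-c,full_matrices=False)[2][2];nn*=np.sign(nn[2]);q=q[abs((q-c)@nn)<2]
    print("n off (x,y) rad",nn[:2].round(3),"top face height at centre",(c[2]-(nn[0]*-c[0]+nn[1]*-c[1])/nn[2]).round(1),"mid",((q.max(0)+q.min(0))/2).round(1),"ext",np.ptp(q,axis=0).round(1),"px",cc[3][i].round())
    pl=(abs(L[...,0])<48)&(abs(L[...,1])<53)&(np.maximum(abs(L[...,0]),abs(L[...,1]))>36)&(abs(L[...,2]-12)<6)
    q=L[pl];c=q.mean(0);a=np.linalg.svd(q-c,full_matrices=False)[2][2];a*=np.sign(a[2]);print("plate n",a[:2].round(3),"h",c[2].round(1))
E
python3 -c "
from chk import *
chk('d1.pkl',np.array([628.8,-273.4,84]),.063)"
```

```text
12.5 [ 554.1 -274.1  249.7]
n off (x,y) rad [0.006 0.001] top face height at centre 11.4 mid [ 0.2  1.1 11.3] ext [52.6 54.8  4. ] px [321. 130.]
plate n [0.001 0.   ] h 11.4
```

View pics/d1.png

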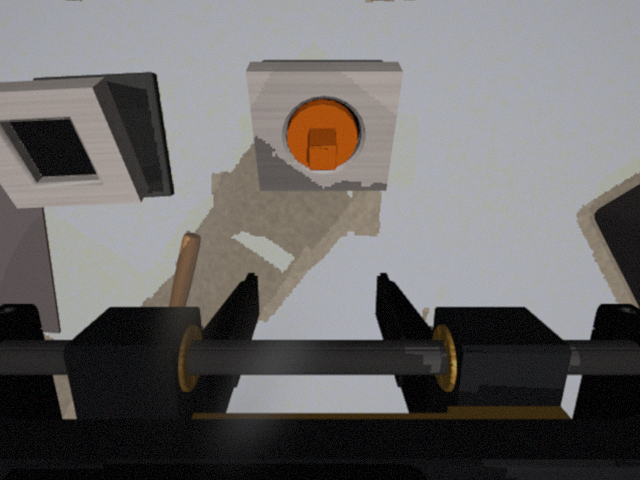

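The round blank is home at (321,130), level with the plate, and its fitted normal is within 0.006 rad. Next is the blue blank.

>>> drive_tool(deltas="-0.029 0.383 0 0.0177;-0.029 0.383 0 0.0177;-0.029 0.383 0 0.0177;-0.029 0.383 0 0.0177;-0.029 0.383 0 0.0177;-0.029 0.383 0 0.0177;-0.029 0.383 0 0.0177;-0.029 0.383 0 0.0177;-0.029 0.383 0 0.0177;-0.029 0.383 0 0.0177", gripper=0.3)

```text
t: 13.33
eef_pos: [524.7, 110.7, 249.0]
tcp_rot: [-3.14, 0.002, 0.621]
ft_force: [-0.2, -0.4, 0.5]
opening: 0.696
grip_force: 0.0
```

>>> drive_tool(deltas="-0.029 0.383 0 0.0177;-0.029 0.383 0 0.0177;-0.029 0.383 0 0.0177;-0.029 0.383 0 0.0177;0 0 -0.4 0;0 0 -0.4 0;0 0 0 0;0 0 0 0;0 0 0 0;0 0 0 0")

```text
t: 14.17
eef_pos: [514.8, 261.8, 172.3]
tcp_rot: [3.14, -0.002, 0.84]
ft_force: [0.7, -0.5, -0.1]
opening: 0.699
grip_force: 0.0
```

Run:
```python
from h import *
r=cam("wrist");pickle.dump(r,open("w3.pkl","wb"));im,d,K,W=r;s=env.state();print(s["t"],s["eef_pos"],s["tcp_rot"])
save("w3",im)
P=cloud(d,K,W);i3=im.astype(int);z=P[...,2];m=(i3[...,2]-i3[...,0]>40)&(z<60)
cc=cv2.connectedComponentsWithStats(m.astype(np.uint8));i=1+cc[2][1:,4].argmax();m=cc[1]==i;print("px",cc[3][i].round(),cc[2][i])
v,u=np.nonzero(m&(z<30)&(z>8));print("plate",cv2.minAreaRect(ray(np.c_[u,v],15,K,W)[:,:2].astype(np.float32)))
t=m&(z>38);v,u=np.nonzero(t);print("stud",P[t].mean(0).round(1),cv2.minAreaRect(ray(np.c_[u,v],45,K,W)[:,:2].astype(np.float32)))
```

```text
14.2167 [514.68611551 261.77791681 172.31868529] [ 3.14016459e+00 -2.55927412e-03  8.40071648e-01]
px [316. 224.] [ 287  194   60   60 3465]
plate ((513.6642456054688, 262.8117370605469), (50.32656478881836, 48.985782623291016), 46.9006233215332)
stud [513.3 263.2  44.1] ((513.6075439453125, 263.5091552734375), (20.592798233032227, 19.26246452331543), 48.12848663330078)
```

>>> drive_tool(deltas="-0.012 0.013 -0.35 -0.003;0 0 -0.35 0;0 0 -0.33 0;0 0 -0.2 0;0 0 -0.06 0;0 0 0 0;0 0 0 0;0 0 0 0")

```text
t: 14.88
eef_pos: [513.6, 263.5, 43.3]
tcp_rot: [3.14, -0.003, 0.831]
ft_force: [0.8, -0.2, -0.1]
opening: 0.703
grip_force: 0.0
```

>>> drive_tool(deltas="0 0 0 0;0 0 0 0;0 0 0 0;0 0 0 0;0 0 0 0;0 0 0 0;0 0 0 0;0 0 0 0;0 0 0 0;0 0 0 0", gripper=1)

```text
t: 15.72
eef_pos: [512.6, 263.1, 41.3]
tcp_rot: [3.141, -0.0, 0.831]
ft_force: [0.0, -0.6, 1.1]
opening: 0.212
grip_force: 30.0
```

>>> drive_tool(deltas="0 0 0.1 0;0 0 0.3 0;0 0 0.4 0;0 0 0.4 0;0 0 0.4 0;0 0 0.1 0;0 0 0 0")

```text
t: 16.3
eef_pos: [513.4, 263.5, 215.1]
tcp_rot: [3.139, -0.006, 0.831]
ft_force: [0.1, 0.3, -1.4]
opening: 0.208
grip_force: 30.0
```

>>> drive_tool(deltas="0.097 -0.32 -0.03 -0.0231;0.097 -0.32 -0.03 -0.0231;0.097 -0.32 -0.03 -0.0231;0.097 -0.32 -0.03 -0.0231;0.097 -0.32 -0.03 -0.0231;0.097 -0.32 -0.03 -0.0231;0.097 -0.32 -0.03 -0.0231;0.097 -0.32 -0.03 -0.0231;0.097 -0.32 -0.03 -0.0231;0.097 -0.32 -0.03 -0.0231")

```text
t: 17.13
eef_pos: [609.0, -58.4, 179.2]
tcp_rot: [-3.141, 0.003, 0.102]
ft_force: [0.4, 0.8, 0.2]
opening: 0.209
grip_force: 30.0
```

>>> drive_tool(deltas="0 0 0 0;0 0 0 0;0 0 0 0;0 0 0 0")

```text
t: 17.47
eef_pos: [609.0, -55.9, 180.6]
tcp_rot: [-3.141, 0.001, 0.107]
ft_force: [-1.1, 0.9, -1.1]
opening: 0.21
grip_force: 30.0
```

```bash
python3 -c "
from held import *
held('q0.pkl',False,25)"
```

```text
17.5167 [609.1 -55.7 180.9] [ 0.2  0.5 -1.5] yaw 0.1074
1976 tilt 2.9 dir -177.1 TCP over top face 26.5 uphill edge from TCP along slope -13.8 underside centre est [644.5 -53.9 140.6]
```

>>> drive_tool(deltas="0.003 -0.011 -0.12 0;0 0 -0.1 0;0 0 -0.05 0;0 0 -0.03 0;0 0 0 0;0 0 0 0;0 0 -0.015 0;0 0 -0.015 0;0 0 0 0;0 0 0 0")

```text
t: 18.35
eef_pos: [610.1, -58.0, 149.7]
tcp_rot: [3.141, -0.002, 0.106]
ft_force: [-3.4, 0.5, 9.2]
opening: 0.205
grip_force: 30.0
```

>>> drive_tool(deltas="-0.027 -0.003 -0.024 0;-0.025 -0.003 -0.026 0;-0.022 -0.002 -0.03 0;-0.02 -0.002 -0.031 0;0 0 0 0;0 0 0 0;0 0 0 0")

```text
t: 18.93
eef_pos: [601.1, -59.0, 138.5]
tcp_rot: [3.141, -0.003, 0.106]
ft_force: [-1.5, 0.7, 7.1]
opening: 0.21
grip_force: 30.0
```

```bash
python3 -c "
from held import *
held('q1.pkl',False,25)"
```

```text
18.9833 [601.1 -59.  138.5] [-0.4  0.5  7.7] yaw 0.1056
3045 tilt 14.2 dir 6.7 TCP over top face 23.4 uphill edge from TCP along slope 25.1 underside centre est [611.3 -57.8 104.5]
```

Same behaviour as before, now at 14° of tilt. Continuing.

>>> drive_tool(deltas="-0.018 -0.002 -0.03 0;-0.016 -0.002 -0.032 0;-0.014 -0.001 -0.03 0;0 0 0 0;0 0 0 0;0 0 0 0")

```text
t: 19.48
eef_pos: [596.3, -59.5, 129.4]
tcp_rot: [3.141, -0.002, 0.106]
ft_force: [-1.1, 0.8, 9.3]
opening: 0.209
grip_force: 30.0
```

```bash
python3 -c "
from held import *
U=held('q2.pkl',False,25);e=np.array([.9946,.1037,0]);n=np.array([0,0,.9063])-.4226*e;x=.9063*e+[0,0,.4226];y=np.cross(n,x);D=U-np.array([602.5,-57.6,84]);print('in cavity frame',(D@x).round(1),(D@y).round(1),(D@n).round(1))"
```

```text
19.5333 [596.3 -59.5 129.4] [-2.1  0.5  8.5] yaw 0.1056
2994 tilt 25.6 dir 6.7 TCP over top face 20.7 uphill edge from TCP along slope 25.7 underside centre est [612.2 -57.7 100.9]
in cavity frame 15.9 -1.1 11.2
```

>>> drive_tool(deltas="-0.01 -0.001 0.025 0;-0.01 -0.001 0.025 0;-0.049 0.007 -0.022 0;-0.048 -0.005 -0.022 0;-0.048 -0.005 -0.022 0;0 0 0 0;0 0 0 0;0 0 0 0")

```text
t: 20.2
eef_pos: [578.9, -60.0, 126.3]
tcp_rot: [-3.142, 0.001, 0.106]
ft_force: [0.3, 0.9, 0.0]
opening: 0.208
grip_force: 30.0
```

```bash
python3 -c "
from held import *
U=held('q3.pkl',False,25);e=np.array([.9946,.1037,0]);n=np.array([0,0,.9063])-.4226*e;x=.9063*e+[0,0,.4226];y=np.cross(n,x);D=U-np.array([602.5,-57.6,84]);print('in cavity frame',(D@x).round(1),(D@y).round(1),(D@n).round(1))
save('q3',pickle.load(open('q3.pkl','rb'))[0][120:420,160:480])"
```

```text
20.25 [579.  -60.  126.3] [ 0.   0.2 -0.1] yaw 0.1056
2980 tilt 24.7 dir 7.0 TCP over top face 20.4 uphill edge from TCP along slope 26.0 underside centre est [594.7 -58.   97.9]
in cavity frame -1.2 0.4 15.9
```

View pics/q3.png

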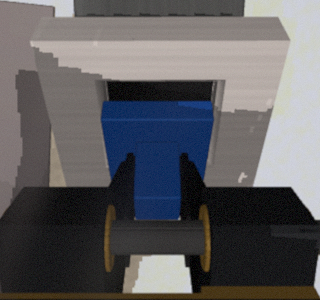

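The crop shows the tilted blue plate square to the cavity mouth. Its edges are at crop columns 103 and 213, against 98 and 224 for the chamfer, so it sits a little left. I'll shift -0.7 mm in y and lower along the normal.

>>> drive_tool(deltas="0.014 -0.005 -0.006 0;0.01 0.001 -0.02 0;0.01 0.001 -0.021 0;0.01 0.001 -0.021 0;0 0 0 0;0 0 0 0")

```text
t: 20.75
eef_pos: [583.5, -60.1, 119.4]
tcp_rot: [-3.142, 0.0, 0.106]
ft_force: [0.0, 0.4, -0.7]
opening: 0.209
grip_force: 30.0
```

>>> drive_tool(deltas="0.008 0.001 -0.018 0;0.008 0.001 -0.018 0;0.008 0.001 -0.018 0;0 0 0 0;0 0 0 0")

```text
t: 21.17
eef_pos: [586.4, -59.8, 115.6]
tcp_rot: [3.141, -0.002, 0.106]
ft_force: [-2.6, 0.2, 13.2]
opening: 0.213
grip_force: 30.0
```

```bash
python3 -c "
from held import *
U=held('q4.pkl',False,25);e=np.array([.9946,.1037,0]);n=np.array([0,0,.9063])-.4226*e;x=.9063*e+[0,0,.4226];y=np.cross(n,x);D=U-np.array([602.5,-57.6,84]);print('in cavity frame',(D@x).round(1),(D@y).round(1),(D@n).round(1))
im=pickle.load(open('q4.pkl','rb'))[0];save('q4',cv2.resize(im[140:360,180:460],None,fx=2,fy=2))"
```

```text
21.2167 [586.4 -59.9 115.6] [-3.   0.9 13. ] yaw 0.1057
3060 tilt 24.0 dir 6.9 TCP over top face 20.1 uphill edge from TCP along slope 26.1 underside centre est [601.7 -58.   87.3]
in cavity frame 0.7 -0.3 3.3
```

Run:
```python
from h import *
for f,C,yaw,sg in(("p4.pkl",[628.8,-273.4,84],.063,1),("q4.pkl",[602.5,-57.6,84],.1037,-1)):
    im,d,K,W=pickle.load(open(f,"rb"));P=cloud(d,K,W);i3=im.astype(int);e=np.array([np.cos(yaw),np.sin(yaw),0]);n=np.array([0,0,.9063])-.4226*e;x=.9063*e+[0,0,.4226];y=np.cross(n,x)
    L=np.stack([(P-C)@x,(P-C)@y,(P-C)@n],-1);V,U=np.indices(d.shape)
    col=cv2.erode((((i3[...,0]-i3[...,2])*sg>40)).astype(np.uint8),np.ones((3,3)))>0
    m=col&(abs(L[...,0]-17)<13)&(abs(L[...,1])<28)&(abs(L[...,2]-12)<9)&(V<345)
    A=np.c_[L[m][:,:2],np.ones(m.sum())];print(f,"blank top h=ax+by+c",np.linalg.lstsq(A,L[m][:,2],rcond=None)[0].round(3),m.sum(),"y range",np.percentile(L[m][:,1],[.5,99.5]).round(1),"x max",np.percentile(L[m][:,0],99.5).round(1))
    pl=~col&(abs(L[...,0])<48)&(abs(L[...,1])<53)&(np.maximum(abs(L[...,0]),abs(L[...,1]))>36)&(abs(L[...,2]-12)<6)&(V<300)&(L[...,0]>-10)
    A=np.c_[L[pl][:,:2],np.ones(pl.sum())];print("  plate",np.linalg.lstsq(A,L[pl][:,2],rcond=None)[0].round(3),pl.sum())
    # outline yaw of blank: uphill edge
    q=L[m];xs=[];
    for yy in range(-20,21,5):
        s=q[abs(q[:,1]-yy)<1.5]; xs.append(s[:,0].max().round(1) if len(s) else None)
    print("  uphill edge x by y",xs)
    dk=(im.max(-1)<60)&(abs(L[...,0])<35)&(abs(L[...,1])<35)&(V<300);print("  dark",L[dk].mean(0).round(1) if dk.any() else 0,dk.sum(), np.percentile(L[dk],[1,99],axis=0).round(1).tolist() if dk.any() else "")
```

```text
p4.pkl blank top h=ax+by+c [-0.221  0.018 15.399] 4500 y range [-24.5  26.3] x max 27.2
  plate [-1.0000e-03 -0.0000e+00  1.1286e+01] 11164
  uphill edge x by y [np.float64(18.6), np.float64(23.2), np.float64(26.0), np.float64(27.0), np.float64(27.7), np.float64(27.2), np.float64(26.3), np.float64(23.8), np.float64(21.5)]
  dark [ 17.2  -1.4 -26. ] 2015 [[-1.8, -34.0, -94.7], [34.8, 33.9, 41.0]]
q4.pkl blank top h=ax+by+c [-2.6300e-01  5.0000e-03  1.8516e+01] 4964 y range [-23.3  24.3] x max 24.9
  plate [-1.0000e-03  2.0000e-03  1.1356e+01] 11412
  uphill edge x by y [np.float64(25.0), np.float64(25.2), np.float64(25.1), np.float64(25.0), np.float64(24.9), np.float64(25.2), np.float64(24.7), np.float64(24.8), np.float64(24.8)]
  dark [ 15.5   0.  -16.9] 1630 [[0.5, -33.5, -87.8], [34.3, 33.1, 41.1]]
```

View pics/q4.png

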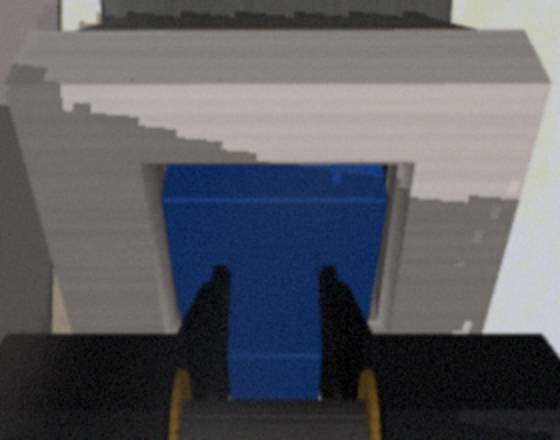

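The crop shows the blue plate in the mouth with no gap on the left (column 163) and about 2 mm on the right (columns 386-396), so it is catching on the +y wall. I'll back off, shift -1.4 mm in y and lower again.

>>> drive_tool(deltas="-0.013 -0.001 0.027 0;0.001 -0.014 0 0;0 0 0 0;0.006 0.001 -0.013 0;0.006 0.001 -0.013 0;0 0 0 0;0 0 0 0")

```text
t: 21.8
eef_pos: [586.4, -61.3, 115.2]
tcp_rot: [3.141, -0.001, 0.106]
ft_force: [-1.5, -0.4, 12.3]
opening: 0.207
grip_force: 30.0
```

>>> drive_tool(deltas="0.004 0 -0.009 0;0.004 0 -0.009 0;0 0 0 0;0 0 0 0;0 0 0 0")

```text
t: 22.22
eef_pos: [587.6, -61.3, 114.4]
tcp_rot: [3.141, -0.003, 0.106]
ft_force: [-3.7, 1.0, 21.5]
opening: 0.211
grip_force: 30.0
```

```bash
python3 -c "
from held import *
U=held('q5.pkl',False,25);e=np.array([.9946,.1037,0]);n=np.array([0,0,.9063])-.4226*e;x=.9063*e+[0,0,.4226];y=np.cross(n,x);D=U-np.array([602.5,-57.6,84]);print('in cavity frame',(D@x).round(1),(D@y).round(1),(D@n).round(1))"
```

```text
22.2667 [587.6 -61.3 114.4] [-2.3  1.1 22.6] yaw 0.1057
3139 tilt 23.2 dir 6.7 TCP over top face 19.8 uphill edge from TCP along slope 25.7 underside centre est [602.1 -59.6  86.1]
in cavity frame 0.3 -1.9 2.1
```

```bash
cat > ht.py <<'E'
from h import *
def ht(f,C,yaw,sg):
    im,d,K,W=pickle.load(open(f,"rb"));P=cloud(d,K,W);i3=im.astype(int);e=np.array([np.cos(yaw),np.sin(yaw),0]);n=np.array([0,0,.9063])-.4226*e;x=.9063*e+[0,0,.4226];y=np.cross(n,x)
    L=np.stack([(P-C)@x,(P-C)@y,(P-C)@n],-1);V,U=np.indices(d.shape)
    col=((i3[...,0]-i3[...,2])*sg>40)&(V<345)
    m=col&(abs(L[...,0])<24)&(abs(L[...,1])<24)&(abs(L[...,2]-13)<6)&((L[...,0]>13)|(abs(L[...,1])>15))
    q=L[m]
    for _ in range(4):
        A=np.c_[q[:,:2],np.ones(len(q))];s=np.linalg.lstsq(A,q[:,2],rcond=None)[0];q=q[abs(A@s-q[:,2])<1.5]
    print(f,len(q),"top h=ax+by+c",s.round(3),"x rng",np.ptp(q[:,0]).round(),"y rng",np.ptp(q[:,1]).round())
    # blank side limits at top face level and plate inner limits
    t=L[col&(abs(L[...,2]-(s[0]*L[...,0]+s[1]*L[...,1]+s[2]))<1.2)];b=t[(t[:,0]>12)]
    print("  blank y lim",np.percentile(b[:,1],[.3,99.7]).round(1),"x max",np.percentile(t[:,0],99.7).round(1))
    w=L[~col&(im.min(-1)>75)&(abs(L[...,2]-11.4)<1)&(V<330)]
    r=w[(abs(w[:,0]-15)<8)];ri=r[r[:,1]<0][:,1].max();le=r[r[:,1]>0][:,1].min();u=w[(abs(w[:,1])<20)&(w[:,0]>0)][:,0].min()
    print("  plate flat inner limits y",round(ri,1),round(le,1),"x up",round(u,1),"plate y ext",w[w[:,0]>0][:,1].min().round(1),w[w[:,0]>0][:,1].max().round(1),"x max",w[:,0].max().round(1))
E
python3 - <<'E'
from ht import *
ht("p4.pkl",[628.8,-273.4,84],.063,1)
for f in("q3.pkl","q4.pkl","q5.pkl"):ht(f,[602.5,-57.6,84],.1037,-1)
E
```

```text
p4.pkl 2684 top h=ax+by+c [ 2.3000e-02 -1.0000e-03  1.1887e+01] x rng 41.0 y rng 48.0
  blank y lim [-22.   24.1] x max 27.0
  plate flat inner limits y -24.1 23.9 x up 26.5 plate y ext -55.4 55.0 x max 51.3
q3.pkl 255 top h=ax+by+c [0.623 0.    4.084] x rng 2.0 y rng 47.0
  blank y lim [-23.1  25.4] x max 23.8
  plate flat inner limits y -28.2 28.3 x up 29.1 plate y ext -55.2 55.2 x max 51.1
q4.pkl 2266 top h=ax+by+c [6.600e-02 3.000e-03 1.386e+01] x rng 41.0 y rng 48.0
  blank y lim [-23.9  25. ] x max 24.2
  plate flat inner limits y -28.1 27.8 x up 29.4 plate y ext -55.2 55.4 x max 51.2
q5.pkl 2445 top h=ax+by+c [3.5000e-02 1.0000e-03 1.3004e+01] x rng 42.0 y rng 48.0
  blank y lim [-25.5  23.4] x max 24.1
  plate flat inner limits y -28.2 27.5 x up 29.4 plate y ext -55.2 55.4 x max 51.3
```

```bash
cat >> ht.py <<'E'
def cells(f,C,yaw,sg):
    im,d,K,W=pickle.load(open(f,"rb"));P=cloud(d,K,W);i3=im.astype(int);e=np.array([np.cos(yaw),np.sin(yaw),0]);n=np.array([0,0,.9063])-.4226*e;x=.9063*e+[0,0,.4226];y=np.cross(n,x)
    L=np.stack([(P-C)@x,(P-C)@y,(P-C)@n],-1);V,U=np.indices(d.shape)
    L=L[((i3[...,0]-i3[...,2])*sg>40)&(V<345)]
    print(f)
    for x0 in(-18,-10,-2,6,14,20):
        print("  x",x0,[(lambda q:(np.median(q[:,2]).round(1) if len(q)>8 else None))(L[(abs(L[:,0]-x0)<2)&(abs(L[:,1]-y0)<2)&(L[:,2]<22)]) for y0 in(-21,-17,-13,0,13,17,21)])
E
python3 - <<'E'
from ht import *
cells("p4.pkl",[628.8,-273.4,84],.063,1)
for f in("q4.pkl","q5.pkl"):cells(f,[602.5,-57.6,84],.1037,-1)
E
```

```text
p4.pkl
  x -18 [None, None, None, None, None, None, None]
  x -10 [np.float64(11.7), None, None, None, None, None, np.float64(11.5)]
  x -2 [np.float64(11.9), np.float64(12.0), np.float64(11.8), None, None, np.float64(11.9), np.float64(11.8)]
  x 6 [np.float64(12.0), np.float64(12.0), np.float64(12.2), np.float64(18.8), np.float64(12.1), np.float64(12.1), np.float64(11.9)]
  x 14 [np.float64(10.5), np.float64(12.3), np.float64(12.3), np.float64(12.2), np.float64(12.3), np.float64(12.2), np.float64(12.3)]
  x 20 [None, np.float64(8.2), np.float64(12.3), np.float64(12.5), np.float64(12.4), np.float64(11.8), np.float64(9.4)]
q4.pkl
  x -18 [np.float64(11.9), None, None, None, None, None, None]
  x -10 [np.float64(12.8), None, None, None, None, None, np.float64(12.8)]
  x -2 [np.float64(13.7), np.float64(13.5), None, None, None, np.float64(13.4), np.float64(13.6)]
  x 6 [np.float64(14.4), np.float64(14.4), np.float64(14.5), np.float64(18.8), np.float64(14.6), np.float64(14.5), np.float64(14.4)]
  x 14 [np.float64(15.1), np.float64(15.2), np.float64(15.1), np.float64(15.2), np.float64(15.2), np.float64(15.1), np.float64(15.3)]
  x 20 [np.float64(15.7), np.float64(15.6), np.float64(15.8), np.float64(15.8), np.float64(15.8), np.float64(15.9), np.float64(15.8)]
q5.pkl
  x -18 [None, None, None, None, None, None, np.float64(11.8)]
  x -10 [np.float64(12.4), None, None, None, None, None, np.float64(12.4)]
  x -2 [np.float64(12.7), np.float64(12.8), None, None, np.float64(13.0), np.float64(12.7), np.float64(12.7)]
  x 6 [np.float64(13.2), np.float64(13.3), np.float64(13.3), np.float64(18.6), np.float64(13.2), np.float64(13.4), np.float64(13.4)]
  x 14 [np.float64(13.8), np.float64(13.8), np.float64(13.8), np.float64(13.8), np.float64(13.8), np.float64(13.8), np.float64(13.8)]
  x 20 [np.float64(14.2), np.float64(14.1), np.float64(14.2), np.float64(14.3), np.float64(14.3), np.float64(14.1), np.float64(14.2)]
```

The height map shows the downhill edge already on the floor. The blank is simply over-tilted by about 0.06 rad, with its uphill side high, so I'll rotate it back about that edge.

>>> drive_tool(deltas="0.012 0.005 -0.003 0;0.012 0.002 -0.004 0;0.004 0 -0.006 0;0 0 0 0;0 0 0 0;0 0 0 0")

```text
t: 22.77
eef_pos: [590.2, -60.9, 113.1]
tcp_rot: [3.14, -0.002, 0.106]
ft_force: [-4.7, -1.6, 21.9]
opening: 0.208
grip_force: 32.7
```

```bash
python3 -c "
from ht import *
r=cam('wrist');pickle.dump(r,open('q6.pkl','wb'));s=env.state();print(s['t'],s['eef_pos'],s['ft_force'])
cells('q6.pkl',[602.5,-57.6,84],.1037,-1);ht('q6.pkl',[602.5,-57.6,84],.1037,-1)"
```

```text
22.8167 [590.16186023 -60.93899908 113.09438577] [-4.10918327 -1.93387607 22.13333531]
q6.pkl
  x -18 [None, None, None, None, None, None, None]
  x -10 [np.float64(11.2), None, None, None, None, None, np.float64(11.4)]
  x -2 [np.float64(11.5), np.float64(11.5), None, None, None, np.float64(11.4), np.float64(11.5)]
  x 6 [np.float64(11.5), np.float64(11.4), np.float64(11.5), None, np.float64(11.6), np.float64(11.3), np.float64(11.4)]
  x 14 [np.float64(11.5), np.float64(11.6), np.float64(11.6), np.float64(11.4), np.float64(11.7), np.float64(11.7), np.float64(11.5)]
  x 20 [np.float64(11.6), np.float64(11.5), np.float64(11.5), np.float64(11.6), np.float64(11.5), np.float64(11.5), np.float64(11.5)]
q6.pkl 2996 top h=ax+by+c [ 3.0000e-03 -0.0000e+00  1.1436e+01] x rng 42.0 y rng 48.0
  blank y lim [-25.4  23.4] x max 24.9
  plate flat inner limits y -28.2 28.3 x up 29.7 plate y ext -55.2 55.4 x max 51.2
```

Flat and home: the top face reads 11.4 against 11.35 for the plate, with a slope of 0.003 rad. I'll relieve the press and release.

>>> drive_tool(deltas="-0.006 0 0.013 0;0 0 0 0")

```text
t: 22.98
eef_pos: [589.1, -60.5, 112.7]
tcp_rot: [3.141, -0.001, 0.106]
ft_force: [0.8, 0.1, 6.2]
opening: 0.212
grip_force: 32.7
```

>>> drive_tool(deltas="0 0 0 0;0 0 0 0;0 0 0 0;0 0 0 0;0 0 0 0;0 0 0 0;0 0 0 0", gripper=0.4)

```text
t: 23.57
eef_pos: [588.9, -60.5, 112.5]
tcp_rot: [3.142, 0.0, 0.106]
ft_force: [-2.0, 0.1, 4.2]
opening: 0.589
grip_force: 2.2
```

>>> drive_tool(deltas="-0.05 0 0.1 0;-0.1 0 0.2 0;-0.15 0 0.35 0;-0.15 0 0.35 0;-0.15 0 0.35 0;0 0 0 0;0 0 0 0;0 0 0 0")

```text
t: 24.23
eef_pos: [528.8, -60.4, 247.4]
tcp_rot: [3.142, -0.0, 0.106]
ft_force: [1.0, -0.6, 0.2]
opening: 0.6
grip_force: 0.0
```

```bash
python3 -c "
from chk import *
chk('d2.pkl',np.array([602.5,-57.6,84]),.1037,False)
im,d,K,W=pickle.load(open('d2.pkl','rb'))
r=cam('top');a=pickle.load(open('top.pkl','rb'));df=(abs(r[0].astype(int)-a[0].astype(int)).max(-1)>40).astype(np.uint8);cc=cv2.connectedComponentsWithStats(df);print([list(map(int,x)) for x in cc[2][1:] if x[4]>25])
i3=r[0].astype(int);P=cloud(*r[1:]);m=(i3[...,0]-i3[...,2]>40);m[:140]=0;m[220:]=0;m[:,:380]=0;m[:,435:]=0;print('round top',P[m].mean(0).round(1),m.sum())"
```

```text
24.2833 [528.8 -60.4 246.7]
n off (x,y) rad [ 0.002 -0.002] top face height at centre 11.4 mid [-1.8 -0.3 11.4] ext [50.9 49.8  4.1] px [325. 132.]
plate n [ 0.002 -0.002] h 11.4
[[99, 168, 271, 312, 31297], [397, 173, 22, 21, 371], [313, 194, 18, 7, 75], [188, 218, 24, 24, 327], [256, 233, 13, 13, 76], [324, 310, 316, 170, 36117], [554, 340, 5, 7, 30], [329, 434, 22, 46, 617]]
round top [ 623.9 -271.4  101.3] 395
```

```bash
python3 -c "
from cell import env
print(env.job_done())"
```

```text
the job is handed in; nothing more can be done
None
```

Both blanks are seated flat in their own cavities, stud outwards and released; my last camera checks showed each level with its plate and within about 2 mm of centre, the bystanders were left where they stood, and the job was handed in at about 24 s, though it returned no verdict.

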